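# Shut the guard and two-button start

### The arm

A 6-joint arm with a two-finger parallel gripper is mounted at the origin on a cart in front of the work surface, level with it; the furniture and walls round the work are solid. World frame = base frame: x ahead of the robot, y to its left, z up, the work surface at z = 0. Lengths are in m, angles in degrees, forces in N, time in s.
With the tool pointing down it reaches from about 0.375 to 0.975 m from the base axis. Payload 3.8 kg.
Tool frame: the origin (TCP) lies midway between the tips of the shut fingers; the grasp point (between the pads) lies 19 mm behind it (env.grasp_offset is the distance from the TCP to the grasp point, in m); z points along the fingers, y is the direction in which the jaws open and shut (so a half turn about z gives the same grasp; the last joint's range is limited). The gripper opens to 85 mm and grips with 20 to 120 N. Pads are 22 mm wide; open, the fingers measure 114 mm over their backs; the gripper's body (76 mm by 85 mm) begins 54 mm behind the grasp point. The pads swing forward as they close: fully open they stand 13 mm farther back than shut.
Start: joints at [-68.463, 15.12, 91.902, -0, 72.978, -2.114], TCP at [0.271, -0.618, 0.231] pointing down, gripper open.
Joint ranges: [-150.88, 150.88], [-54.13, 125.18], [17.81, 147.31], [-75.09, 255.09], [0, 152.58], [-146.25, 146.25]. Speed limits (degrees/s): [147.25, 147.25, 180, 180, 180, 180].

### API

Orientations are given as a 3x3 rotation matrix whose columns are the frame's x, y, z axes.
In Python, from workcell import telemetry, cams, sign_off, env gives the robot as it stands.
- The arm moves only by the tool move_arm, never from a script. Its argument "steps" is text: rows parted by semicolons, each of 5 numbers parted by spaces: the closure, from -1 (fully open) to 1 (shut), then the shift along the world's x, y, z in m, then the turn about the world's z in degrees. In form: jaw x y z twist; .... A call has 1 to 20 rows; each row shifts and turns the commanded pose from where the row before left it; what a row does not reach is not made up. A row lasts 1/12 s, in which the tool goes at most 41.7 mm and 7.16 degrees, less where a joint would pass 70% of its speed; a pose out of reach is approached as far as the arm can. A call is refused whole if a number of a shift passes 0.0417 or a number of a turn 7.16, either way. A call with a gripper value outside its range is refused whole. The fingers move at their own pace and stop on an object; "grip_force" is the grip in N (left out, the last holds). Time passes only in rows, so rows that do not move let the fingers close. It gives the time, the measured TCP pose, the force and the opening at its end, in the units of the state.
- telemetry.read_state(): the state, without advancing time (a new reading comes with each control period).
- cams.snapshot(name): name is "scene" or "top" or "wrist"; returns a dict with "image" (420x560x3 uint8, red, green, blue), "z_map" (420x560 float32, m along the optical axis (not along the pixel's ray), 0 where there is no reading), "fx", "fy", "cx", "cy" (pixels), "R" (3x3) and "t" (3): a world point X has camera coordinates R X + t. Camera axes: x right, y down, z forward; pixel columns grow to the right and rows downward; lengths in m; the calibration is good to about 2 mm. A picture is of the moment at which its call begins.
- sign_off(): hands the job in, once; it reports no verdict.
The state is a dict: "time_s": time; "q": joint angles; "joint_velocities": joint speeds; "effort": joint torques, N m; "eef_pos": TCP position; "tcp_rot": TCP orientation; "wrist_force": force on the tool from outside, world axes, zero at the start; "torque": the same for the moment, N m; "grip_width": opening from 0.0 (shut) to 1.0 (fully open).
Only numpy, scipy, OpenCV 4.12 (cv2) and the standard library are available. Lean on these libraries where they do the work, as an engineer would, in place of code of your own. Each camera call takes 0.05 s, during which the arm holds its last target.

### The job

Start the gear run-in stand: push the sliding guard fully home over the worm wheel, and only then press both large mushroom buttons of the control box down together, one fingertip on each, hold both fully down for at least three seconds, then let go and move clear. The guard stays home, the small button between the mushrooms is never pressed, and nothing needs grasping: leave the loose parts around where they are.

Things in the scene. Friction and masses are not known exactly. Their poses are not given: they have to be found in the camera images.
- stand: gear run-in stand, fixed: a grey base 150 x 240 mm, 30 mm high, with a worm wheel (79 mm across, top at 109 mm) fixed upright on it and a clear sliding guard hood; origin on the table under the base's centre, z up; the guard slides along the stand's y axis, the wheel stands at y = -55 mm
- guard (a joint): how far the guard is open, m: 0 = fully home over the wheel (a hard stop), up to 0.092 open, growing along the stand's +y; it stays where it is left (friction 2.5 N, some damping)
- push_plate (a point): on the guard's upright grey closed end plate (126 mm wide along the stand's x, from 40 to 126 mm above the table): a point in the middle of its outer face, 95 mm above the table. The face looks along the stand's +y; pushing it along -y shuts the guard. The hood is 126 mm wide, 100 mm long, top 126 mm above the table, too wide to grasp. Moves with the guard; axes as the stand's
- control_box: control box, fixed: grey, 110 x 140 mm, lid 48 mm above the table, with three upright buttons in a row along its y axis: a large mushroom, a small button, a large mushroom; origin on the table under its centre, z up, the small button's axis goes through it
- left_cap_top (a point): the left large black mushroom button of the control box (left, the one at the box's + y): centre of its slightly domed cap's top, 73 mm above the table when up. Cap 30 mm across, 10 mm thick. The two mushroom centres are 62 mm apart along the box's y axis.
- right_cap_top (a point): the right large black mushroom button of the control box (right, the one at the box's - y): centre of its slightly domed cap's top, 73 mm above the table when up. Cap 30 mm across, 10 mm thick. The two mushroom centres are 62 mm apart along the box's y axis.
- left_button (a joint): travel of the left mushroom button, m: 0 up, 0.008 fully down (hard stop); springs back; 2 N to start, 5.2 N fully down
- right_button (a joint): travel of the right mushroom button, m: 0 up, 0.008 fully down (hard stop); springs back; 2 N to start, 5.2 N fully down
- small_button (a joint): travel of the small middle button, m: 0 up, 0.005 down; must stay up
- small_button_top (a point): top of the small button, 15 mm across, midway between the mushrooms, 56 mm above the table (17 mm lower than the mushrooms' tops)
- bearing_a: ball bearing, 62 mm across, 16 mm high, lying flat in front of the control box, loose; a bystander; origin under its centre
- wheel_a: loose worm wheel with shaft, 79 mm across, 97 mm high, standing beside the control box, on its +y side, loose; a bystander; origin under its centre
- bottle_a: small red bottle, 35 mm across, 109 mm high, standing behind the control box, loose; a bystander; origin under its centre
- worm_a: worm shaft 120 x 24 x 24 mm, lying in front of the stand, loose; a bystander; origin under its centre
- bearing_b: ball bearing, 62 mm across, 16 mm high, lying flat behind the stand, loose; a bystander; origin under its centre
- bearing_c: ball bearing, 62 mm across, 16 mm high, lying flat beside the control box, on its -y side, loose; a bystander; origin under its centre

How it is judged (in metres and radians):
On the way, in this order (a step that is already met when the one before it is completed fails the run):
1. the guard is fully home (within 4 mm) (value of joint guard below 0.004 m), for 0.2 s.
2. both mushroom buttons are held down together (at least 6 of 8 mm), a finger on each, guard home, for 3 s (value of joint each of left_button, right_button above 0.006 m and contact force between each of left_button, right_button and the fingers above 0.5 N and value of joint guard below 0.006 m), for 3 s.
At the end, for the whole second after the job is handed in: guard home within 6 mm, all three buttons sprung back up within 1 mm, loose parts at rest (value of joint guard below 0.006 m and value of joint each of left_button, right_button, small_button below 0.001 m and linear speed of each of bearing_a, wheel_a, bottle_a, worm_a, bearing_b, bearing_c below 0.02 m/s); the robot touches nothing.
It fails at once if one mushroom button is pressed (over 5 mm) while the other is up (under 2 mm) ((value of joint left_button above 0.005 m and value of joint right_button below 0.002 m) or (value of joint right_button above 0.005 m and value of joint left_button below 0.002 m)).
It fails at once if a mushroom button is pressed (over 4 mm) while the guard is open (over 8 mm) (value of joint guard above 0.008 m and value of joint any of left_button, right_button above 0.004 m).
It fails at once if the small button is pressed (over 2 mm) (value of joint small_button above 0.002 m).
It fails at once if a loose part is moved over 30 mm or lifted over 15 mm (distance of any of bearing_a, wheel_a, bottle_a, worm_a, bearing_b, bearing_c from where it was at the start of the episode above 0.03 m or height (world z) of any of bearing_a, wheel_a, bottle_a, worm_a, bearing_b, bearing_c above 0.015 m).
It also fails if it takes over 64 s, if anything falls off the work surface, if the arm or the gripper's body presses on something with over 40 N, if the wrist force passes 120 N, or if a joint passes its speed limit or range.

## Working session

There is one attempt and no reset: what is moved stays moved. The work goes in short steps, Python scripts to look and compute and a tool call to move; the robot and the scene stay as the last step left them, time stands still between calls to the robot, and variables do not carry over. Pictures are saved under pics/ and viewed, and the job is handed in when it is done.

Besides the shell and the picture viewer there is one more tool, called by a JSON object that holds its "op" and its "data", one argument or row to a line. move_arm: Moves the arm, as the interface text tells. Its arguments: {"type":"object","properties":{"steps":{"type":"string"},"grip_force":{"type":"number"}},"required":["steps"]}

```bash
mkdir -p pics; ls
python3 - <<'E'
from workcell import telemetry,cams,env
import cv2,numpy as np
s=telemetry.read_state();print(s)
for n in ("scene","top","wrist"):
    d=cams.snapshot(n);cv2.imwrite(f"pics/{n}0.png",d["image"][:,:,::-1])
    np.savez(f"{n}0.npz",**d)
    print(n,d["fx"],d["cx"],d["cy"],(-d["R"].T@d["t"]).round(3))
E
```

```text
pics
{'time_s': 0.0, 'q': array([-6.84623391e+01,  1.51682979e+01,  9.19816438e+01, -1.14914423e-03,
        7.29775477e+01, -2.11549940e+00]), 'joint_velocities': array([ 0.01602409, -0.13535593,  0.08336072, -0.12076119, -0.00776219,
        0.07448672]), 'effort': array([ 7.03410133e-04, -5.15108442e+01, -3.67311180e+01,  9.79709966e-05,
        1.29001550e-02, -4.52399206e-06]), 'eef_pos': array([ 0.27051781, -0.61761949,  0.22996848]), 'tcp_rot': array([[ 9.15988544e-01,  4.01203552e-01, -8.34704797e-04],
       [ 4.01204415e-01, -9.15986224e-01,  2.06270455e-03],
       [ 6.29862951e-05, -2.22430099e-03, -9.99997524e-01]]), 'wrist_force': array([ 0.22173946, -0.72359615, -0.16321984]), 'torque': array([-0.04960977, -0.01104836,  0.00030238]), 'grip_width': 0.9990088196941908}
scene 491.24175072193486 285.3748139444614 212.7460883265764 [0.021 0.581 0.891]
top 464.5532431472236 287.36691135255415 210.67591573647664 [0.392 0.023 1.311]
wrist 294.38646440386395 282.1635609184943 207.51116195375394 [ 0.347 -0.586  0.374]
```

View pics/scene0.png

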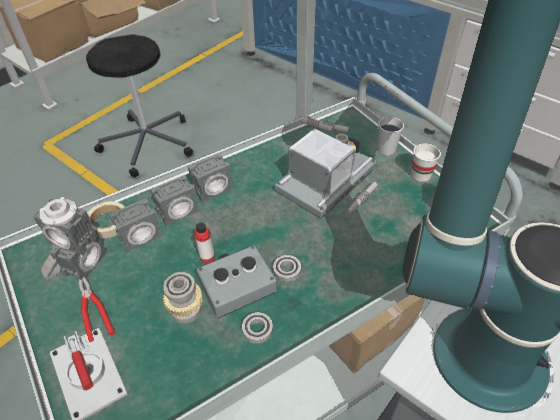

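View pics/top0.png

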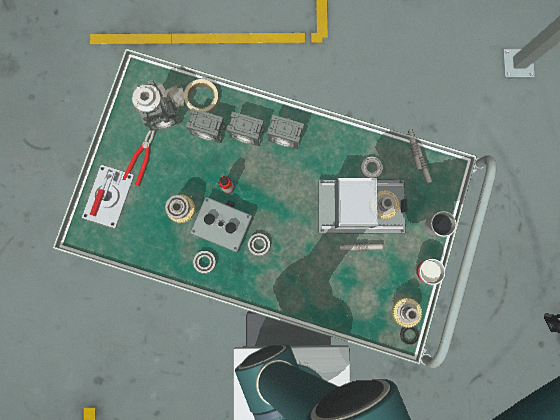

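The top view shows the control box near pixel (223,222), with two black caps at about (211,216) and (233,227). The stand is near (362,206). Its hood is open to the left (+y), and its end plate is at about column 338. Next I'll measure these positions.

```bash
cat > h.py <<'E'
import numpy as np
def world(d):
    z=d["z_map"].astype(float);v,u=np.mgrid[:z.shape[0],:z.shape[1]]
    P=np.stack([(u-d["cx"])/d["fx"]*z,(v-d["cy"])/d["fy"]*z,z],-1)
    W=(P-d["t"])@d["R"];W[z==0]=np.nan;return W
E
python3 - <<'E'
import numpy as np,cv2
from h import world
for n in("top","scene"):
    d=dict(np.load(n+"0.npz"));W=world(d);im=d["image"].astype(int)
    X,Y,Z=W[...,0],W[...,1],W[...,2]
    print(n,"table z",np.nanmedian(Z[(abs(Z)<.02)]))
    reg=(X>.25)&(X<.55)&(Y>.05)&(Y<.35)
    m=reg&(Z>.060)&(Z<.08)&(im.max(2)<70)
    nn,l,st,c=cv2.connectedComponentsWithStats(m.astype(np.uint8))
    for i in range(1,nn):
        if st[i,4]>20:
            p=W[l==i];print("cap",st[i,4],c[i],p.mean(0).round(4),((p.max(0)+p.min(0))/2).round(4))
    m=reg&(Z>.042)&(Z<.054)&(im.max(2)-im.min(2)<40)
    nn,l,st,c=cv2.connectedComponentsWithStats(m.astype(np.uint8));i=1+np.argmax(st[1:,4])
    r=cv2.minAreaRect(W[l==i][:,:2].astype(np.float32)*1000);print("lid",r,cv2.boxPoints(r))
    reg=(X>.25)&(X<.7)&(Y>-.45)&(Y<.0)
    for a,b in((.02,.038),(.118,.135)):
        m=reg&(Z>a)&(Z<b)
        nn,l,st,c=cv2.connectedComponentsWithStats(m.astype(np.uint8));i=1+np.argmax(st[1:,4])
        r=cv2.minAreaRect(W[l==i][:,:2].astype(np.float32)*1000);print("stand",a,st[i,4],r,cv2.boxPoints(r).tolist())
    # loose objects
    m=(Z>.008)&(X>.1)&(X<.75)&(Y>-.5)&(Y<.5)
    nn,l,st,c=cv2.connectedComponentsWithStats(m.astype(np.uint8))
    for i in range(1,nn):
        if st[i,4]>60:
            p=W[l==i];print(st[i,4],c[i].round(),"min",p.min(0).round(3),"max",p.max(0).round(3))
E
python3 - <<'E'
import cv2
for n,(a,b,c,e) in {"top":(150,260,150,430),"scene":(110,340,150,400)}.items():
    im=cv2.imread(f"pics/{n}0.png")[a:b,c:e];cv2.imwrite(f"pics/{n}0c.png",cv2.resize(im,None,fx=2.5,fy=2.5,interpolation=cv2.INTER_CUBIC))
E
```

```text
top table z -0.0001232387039882435
cap 84 [208.96428571 218.64285714] [0.5025 0.217  0.0714] [0.502  0.217  0.0713]
cap 83 [230.38554217 227.30120482] [0.4786 0.1597 0.0724] [0.4781 0.1596 0.0721]
lid ((490.63018798828125, 188.30445861816406), (139.8759765625, 109.33649444580078), 67.09496307373047) [[413.05225 145.15814]
 [513.7677  102.60385]
 [568.2081  231.45078]
 [467.49268 274.00507]]
stand 0.02 1820 ((536.9752807617188, -198.79098510742188), (239.28277587890625, 151.50979614257812), 88.74161529541016) [[458.6111755371094, -316.7398681640625], [610.08447265625, -320.06719970703125], [615.33935546875, -80.84210205078125], [463.8660888671875, -77.5147705078125]]
stand 0.118 1872 ((537.1909790039062, -173.14390563964844), (101.27946472167969, 124.85820770263672), 89.34786224365234) [[474.1895751953125, -223.06979370117188], [599.0396728515625, -224.49090576171875], [600.1923828125, -123.218017578125], [475.34228515625, -121.79690551757812]]
317 [208. 133.] min [0.727 0.191 0.009] max [0.75  0.269 0.09 ]
472 [245. 134.] min [0.718 0.079 0.008] max [0.75 0.17 0.09]
585 [285. 136.] m
[... 2043 characters left out ...]
.455 -0.321  0.008] max [ 0.61  -0.078  0.13 ]
1073 [213. 178.] min [ 0.703 -0.039  0.008] max [0.75  0.06  0.088]
299 [362. 197.] min [ 0.408 -0.258  0.008] max [ 0.433 -0.136  0.025]
1016 [178. 202.] min [0.711 0.078 0.008] max [0.75  0.17  0.086]
849 [141. 228.] min [0.722 0.191 0.008] max [0.75  0.279 0.087]
544 [204. 242.] min [0.576 0.157 0.008] max [0.608 0.191 0.111]
3568 [236. 280.] min [0.41  0.106 0.008] max [0.563 0.272 0.075]
467 [287. 267.] min [0.401 0.056 0.008] max [0.463 0.119 0.02 ]
1509 [182. 296.] min [0.492 0.259 0.008] max [0.563 0.336 0.098]
1848 [ 96. 343.] min [0.483 0.387 0.008] max [0.75  0.5   0.066]
595 [257. 326.] min [0.353 0.206 0.008] max [0.417 0.269 0.02 ]
```

View pics/top0c.png

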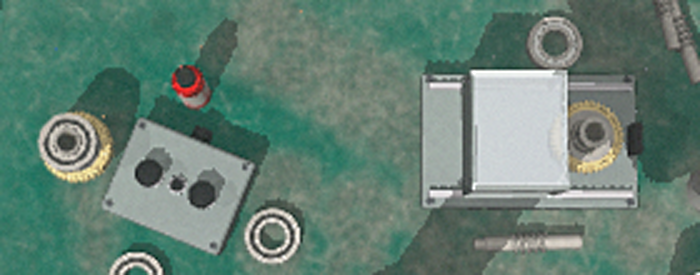

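View pics/scene0c.png

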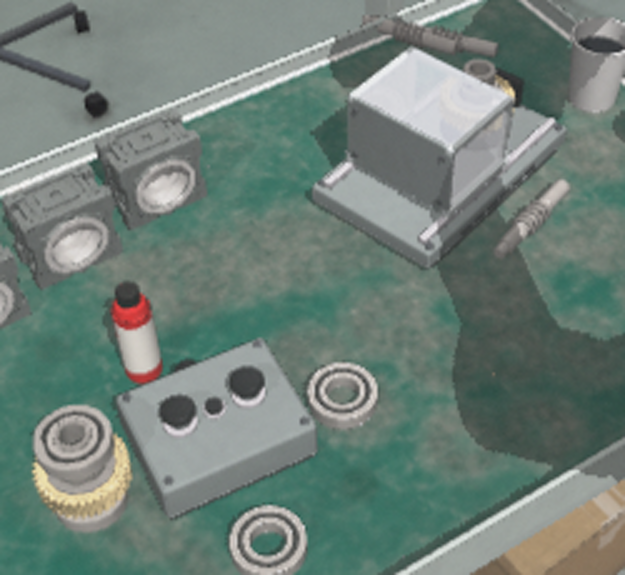

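Both cameras agree to a few mm:
- **Control box:** centre about (0.489, 0.188), with its y axis at 67° in the world frame.
- **Stand:** centre about (0.535, -0.199), with its y axis at about 91° less 2°, so close to world +y.
- **Plate face:** y about -0.122.

I'll carry the closed gripper over to the +y side of the plate.

{"op": "move_arm", "data": {
  "steps": "1 0.0133 0.028 0 3.3;1 0.0133 0.028 0 3.3;1 0.0133 0.028 0 3.3;1 0.0133 0.028 0 3.3;1 0.0133 0.028 0 3.3;1 0.0133 0.028 0 3.3;1 0.0133 0.028 0 3.3;1 0.0133 0.028 0 3.3;1 0.0133 0.028 0 3.3;1 0.0133 0.028 0 3.3;1 0.0133 0.028 0 3.3;1 0.0133 0.028 0 3.3;1 0.0133 0.028 0 3.3;1 0.0133 0.028 0 3.3;1 0.0133 0.028 0 3.3;1 0.0133 0.028 0 3.3;1 0.0133 0.028 0 3.3;1 0.0133 0.028 0 3.3;1 0.0133 0.028 0 3.3;1 0.0133 0.028 0 3.3",
  "grip_force": 30
}}

```text
time_s: 1.82
eef_pos: [0.5369, -0.0567, 0.2311]
tcp_rot: [[0.003, 1.0, -0.0], [1.0, -0.003, 0.0], [0.0, -0.0, -1.0]]
wrist_force: [0.6, -1.3, -0.2]
grip_width: 0.002
```

{"op": "move_arm", "data": {
  "steps": "1 0 0 -0.02 0;1 0 0 -0.02 0;1 0 0 -0.02 0;1 0 0 -0.02 0;1 0 0 -0.02 0;1 0 0 -0.02 0;1 0 0 -0.02 0;1 0 0 0 0;1 0 0 0 0"
}}

```text
time_s: 2.57
eef_pos: [0.5353, -0.0581, 0.0899]
tcp_rot: [[0.006, 1.0, -0.004], [1.0, -0.006, 0.001], [0.001, -0.004, -1.0]]
wrist_force: [-0.2, -0.4, 1.0]
grip_width: -0.001
```

Run:
```python
from workcell import cams
import cv2
for n in("scene","wrist"):
    d=cams.snapshot(n);im=d["image"][:,:,::-1]
    cv2.imwrite(f"pics/{n}1.png",im)
```

```text
(no output)
```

View pics/scene1.png

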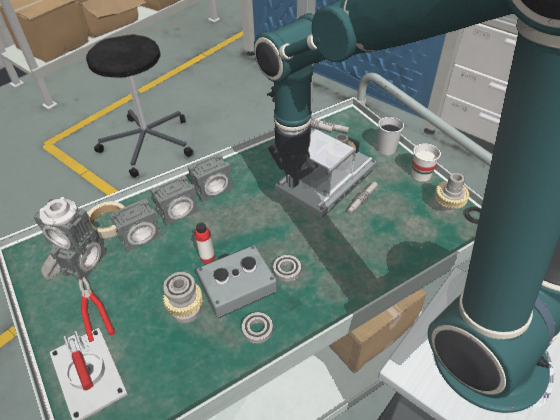

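View pics/wrist1.png

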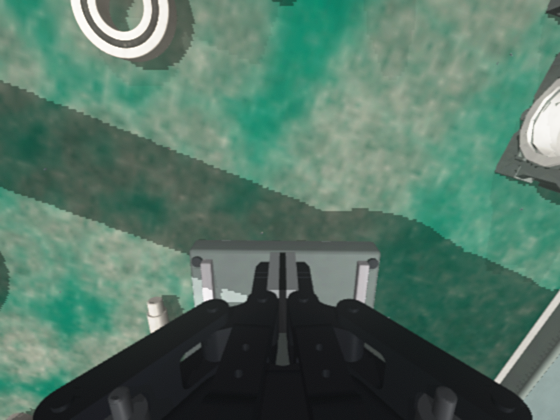

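The scene view shows the closed fingers at about (293,180), in front of the plate and clear of it. The wrist view shows them centred on the base at about column 283. Now I'll push along -y.

{"op": "move_arm", "data": {
  "steps": "1 0 -0.012 0 0;1 0 -0.012 0 0;1 0 -0.012 0 0;1 0 -0.012 0 0;1 0 -0.008 0 0;1 0 -0.008 0 0;1 0 -0.008 0 0;1 0 -0.008 0 0;1 0 -0.008 0 0;1 0 -0.008 0 0;1 0 -0.008 0 0;1 0 -0.008 0 0;1 0 -0.008 0 0;1 0 -0.008 0 0;1 0 0 0 0"
}}

```text
time_s: 3.92
eef_pos: [0.5369, -0.1883, 0.0911]
tcp_rot: [[0.007, 1.0, 0.0], [1.0, -0.007, -0.002], [-0.002, 0.0, -1.0]]
wrist_force: [1.3, 0.1, -0.2]
grip_width: 0.005
```

{"op": "move_arm", "data": {
  "steps": "1 0 -0.003 0 0;1 0 -0.003 0 0;1 0 -0.003 0 0;1 0 -0.003 0 0;1 0 -0.003 0 0;1 0 -0.003 0 0;1 0 0 0 0"
}}

```text
time_s: 4.5
eef_pos: [0.5368, -0.1939, 0.0913]
tcp_rot: [[0.009, 1.0, -0.002], [1.0, -0.009, 0.018], [0.018, -0.002, -1.0]]
wrist_force: [2.0, 37.6, 11.5]
grip_width: -0.003
```

```bash
cat > hood.py <<'E'
import numpy as np,cv2,sys
from workcell import cams
from h import world
d=cams.snapshot("top");W=world(d);X,Y,Z=W[...,0],W[...,1],W[...,2]
cv2.imwrite(f"pics/top{sys.argv[1]}.png",cv2.resize(d["image"][150:260,150:430,::-1],None,fx=2.5,fy=2.5))
m=(X>.45)&(X<.63)&(Y>-.4)&(Y<0)&(Z>.118)&(Z<.135)
nn,l,st,c=cv2.connectedComponentsWithStats(m.astype(np.uint8));i=1+np.argmax(st[1:,4])
print(cv2.minAreaRect(W[l==i][:,:2].astype(np.float32)*1000),W[l==i][:,1].min(),W[l==i][:,1].max())
E
python3 hood.py 2
```

```text
((502.15850830078125, -253.7672882080078), (99.48662567138672, 57.185482025146484), 88.99221801757812) -0.30373555438791794 -0.2036118400424932
```

View pics/top2.png

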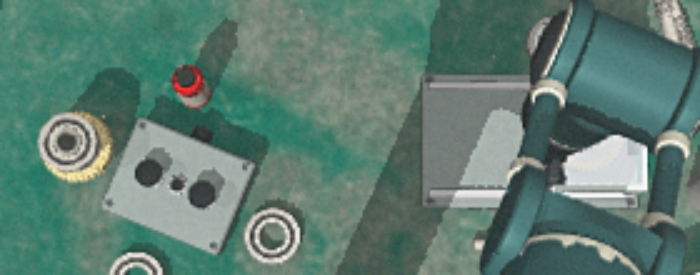

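The force on the fingers rose to 37 N against the stop. The hood centre is at y = -0.254, which is the wheel's position, so the guard is home. I'll back off along +y, rise, and go to the box.

{"op": "move_arm", "data": {
  "steps": "1 0 0.01 0 0;1 0 0.015 0 0;1 0 0.015 0 0;1 0 0.015 0 0;1 0 0.01 0.02 0;1 0 0 0.03 0;1 0 0 0.03 0;1 0 0 0.03 0;1 0 0 0.02 0;1 0 0 0 0"
}}

```text
time_s: 5.38
eef_pos: [0.5401, -0.1402, 0.2275]
tcp_rot: [[0.006, 1.0, 0.01], [1.0, -0.006, -0.004], [-0.004, 0.01, -1.0]]
wrist_force: [0.5, 0.3, 0.3]
grip_width: 0.0
```

{"op": "move_arm", "data": {
  "steps": "-0.12 -0.003 0.02 0 4;-0.12 -0.003 0.02 0 4;-0.12 -0.003 0.02 0 4;-0.12 -0.003 0.02 0 4;-0.12 -0.003 0.02 0 4;-0.12 -0.003 0.02 0 4;-0.12 -0.003 0.02 0 4;-0.12 -0.003 0.02 0 4;-0.12 -0.003 0.02 0 4;-0.12 -0.003 0.02 0 4;-0.12 -0.003 0.02 0 4;-0.12 -0.003 0.02 0 4;-0.12 -0.003 0.02 0 4;-0.12 -0.003 0.02 0 4;-0.12 -0.003 0.02 0 4;-0.12 -0.003 0.02 0 4;-0.12 0 0 0 3;-0.12 0 0 0 0;-0.12 0 0 0 0"
}}

```text
time_s: 6.97
eef_pos: [0.4882, 0.1806, 0.2203]
tcp_rot: [[-0.918, 0.397, -0.001], [0.397, 0.918, -0.001], [0.001, -0.001, -1.0]]
wrist_force: [0.7, -0.5, 0.1]
grip_width: 0.56
```

```bash
python3 hood.py 3
python3 - <<'E'
from workcell import cams,telemetry
import cv2,numpy as np
d=cams.snapshot("wrist");cv2.imwrite("pics/wrist3.png",d["image"][:,:,::-1]);np.savez("wrist3.npz",**d)
s=telemetry.read_state();print(s["eef_pos"],s["tcp_rot"],s["q"],s["grip_width"])
E
```

```text
((536.2234497070312, -254.15126037597656), (101.1667251586914, 125.2079849243164), 88.9584732055664) -0.30515036804198625 -0.20305238710050974
[0.48854452 0.1802028  0.22070144] [[-9.17419280e-01  3.97921458e-01 -6.15334007e-04]
 [ 3.97921809e-01  9.17419120e-01 -6.26674040e-04]
 [ 3.15152135e-04 -8.19777667e-04 -9.99999614e-01]] [ 1.75217745e+01 -1.23781587e+00  1.11271431e+02 -2.51398665e-02
  7.00108168e+01 -4.90213038e+01] 0.5632175190086829
```

View pics/wrist3.png

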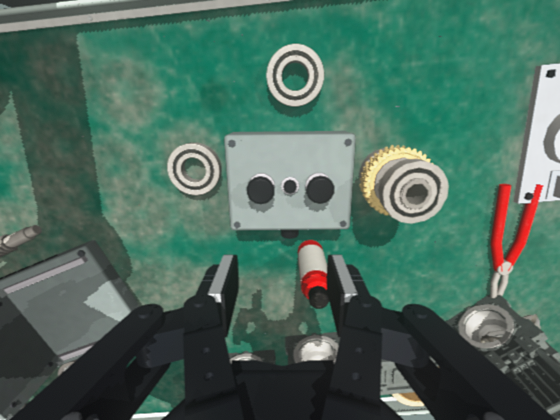

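View pics/top3.png

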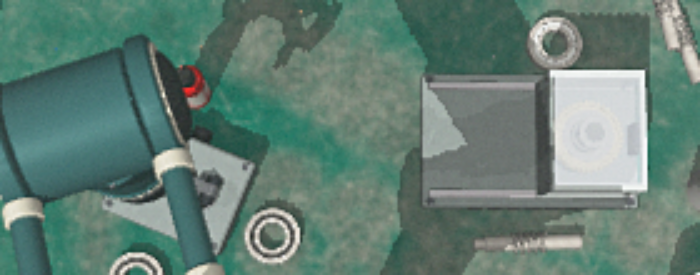

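The top view shows the hood over the wheel. The wrist view shows the caps at (260,189) and (319,189), and the fingertips near (228,262) and (339,262). I'll measure both in the wrist camera.

```bash
cat > caps.py <<'E'
import numpy as np,cv2,sys
from workcell import telemetry
from h import world
d=dict(np.load(sys.argv[1]));W=world(d);im=d["image"].astype(int)
s=telemetry.read_state();p=s["eef_pos"];R=s["tcp_rot"]
T=(W-p)@R  # tool coords
m=(W[...,2]>.060)&(W[...,2]<.085)&(im.max(2)<70)&(np.hypot(W[...,0]-.489,W[...,1]-.188)<.07)
nn,l,st,c=cv2.connectedComponentsWithStats(m.astype(np.uint8))
for i in range(1,nn):
    if st[i,4]>50:
        w=W[l==i];print("cap",st[i,4],c[i].round(1),w.mean(0).round(4),"tool",T[l==i].mean(0).round(4))
for sg in(-1,1):
    m=(T[...,2]>-.03)&(T[...,2]<.01)&(T[...,1]*sg>.0)&(abs(T[...,1])<.07)&(abs(T[...,0])<.03)
    t=T[m];print("finger",sg,len(t),t.min(0).round(4),t.max(0).round(4))
    e=t[t[:,2]>t[:,2].max()-.004];print("tip",e.min(0).round(4),e.max(0).round(4))
E
python3 caps.py wrist3.npz
```

```text
cap 555 [260.1 190.2] [0.4778 0.1597 0.0733] tool [ 0.0016 -0.0229  0.1475]
cap 550 [319.8 189.6] [0.5016 0.2159 0.0733] tool [0.0022 0.0381 0.1474]
finger -1 941 [-0.0125 -0.0379 -0.03  ] [ 0.0108 -0.0239 -0.0031]
tip [-0.0102 -0.0244 -0.0071] [ 0.0084 -0.024  -0.0031]
finger 1 950 [-0.0125  0.0233 -0.0299] [ 0.011   0.0372 -0.0039]
tip [-0.0113  0.0235 -0.0079] [ 0.0098  0.0289 -0.0039]
```

The caps are at (0.478, 0.160) and (0.502, 0.216). The fingertips are 31 mm off the tool axis on each side, which matches the caps. I'll centre over them, descend to just above, and check.

{"op": "move_arm", "data": {
  "steps": "-0.12 0.0012 0.0074 0 0.5;-0.12 0 0 -0.02 0;-0.12 0 0 -0.02 0;-0.12 0 0 -0.02 0;-0.12 0 0 -0.02 0;-0.12 0 0 -0.02 0;-0.12 0 0 -0.015 0;-0.12 0 0 -0.01 0;-0.12 0 0 0 0;-0.12 0 0 0 0"
}}

```text
time_s: 7.9
eef_pos: [0.4899, 0.188, 0.0961]
tcp_rot: [[-0.921, 0.389, -0.001], [0.389, 0.921, -0.0], [0.001, -0.001, -1.0]]
wrist_force: [-0.1, 0.4, -0.1]
grip_width: 0.561
```

```bash
python3 - <<'E'
from workcell import cams,telemetry
import cv2,numpy as np
for n in("wrist","scene"):
    d=cams.snapshot(n);im=d["image"][:,:,::-1]
    if n=="scene": im=cv2.resize(im[180:360,120:340],None,fx=3,fy=3)
    else: np.savez("wrist4.npz",**d)
    cv2.imwrite(f"pics/{n}4.png",im)
E
python3 caps.py wrist4.npz
```

```text
cap 1316 [234.8 241.6] [0.4761 0.1612 0.073 ] tool [ 0.0033 -0.0309  0.0244]
cap 1333 [330.7 241.6] [0.4993 0.2163 0.073 ] tool [0.0033 0.0288 0.0245]
finger -1 1004 [-0.0118 -0.039  -0.0299] [ 0.0114 -0.0248 -0.0013]
tip [-0.0116 -0.0254 -0.0053] [ 0.0093 -0.025  -0.0013]
finger 1 1012 [-0.012   0.0224 -0.03  ] [ 0.0115  0.0364 -0.0026]
tip [-0.0095  0.0225 -0.0065] [ 0.0104  0.029  -0.0026]
```

View pics/wrist4.png

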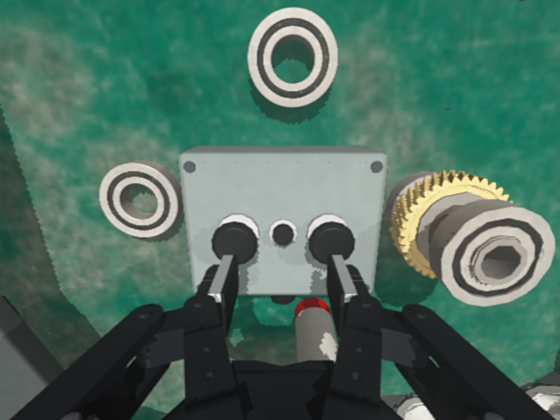

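View pics/scene4.png

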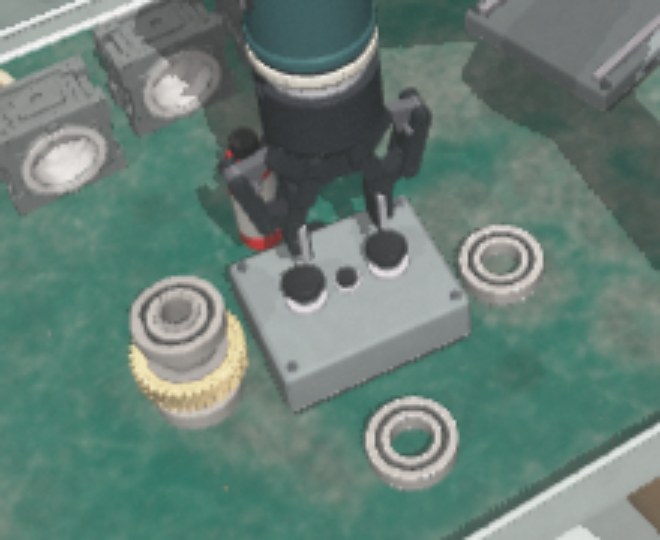

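The wrist view shows each fingertip over its cap, at (235,242) and (331,242), with the small button at (283,234) free between them. The hand is clear of the bottle and the loose wheel. I'll go down evenly.

{"op": "move_arm", "data": {
  "steps": "-0.12 0 0 -0.008 0;-0.12 0 0 -0.008 0;-0.12 0 0 -0.004 0;-0.12 0 0 -0.003 0;-0.12 0 0 -0.003 0;-0.12 0 0 -0.003 0;-0.12 0 0 0 0"
}}

```text
time_s: 8.58
eef_pos: [0.4897, 0.188, 0.0672]
tcp_rot: [[-0.922, 0.388, -0.001], [0.388, 0.922, -0.0], [0.001, -0.001, -1.0]]
wrist_force: [-2.8, -0.6, 6.0]
grip_width: 0.559
```

{"op": "move_arm", "data": {
  "steps": "-0.12 0 0 -0.002 0;-0.12 0 0 -0.002 0;-0.12 0 0 -0.002 0;-0.12 0 0 -0.001 0;-0.12 0 0 -0.001 0;-0.12 0 0 0 0"
}}

```text
time_s: 9.08
eef_pos: [0.4899, 0.1881, 0.0618]
tcp_rot: [[-0.922, 0.388, -0.001], [0.388, 0.922, -0.0], [0.001, -0.001, -1.0]]
wrist_force: [-7.8, -2.6, 19.4]
grip_width: 0.561
```

The force is above the 10.4 N spring total, so the stop has been reached. I'll press a little more and check the balance between the two fingers from torque and a picture.

{"op": "move_arm", "data": {
  "steps": "-0.12 0 0 -0.001 0;-0.12 0 0 -0.001 0;-0.12 0 0 0 0;-0.12 0 0 0 0"
}}

```text
time_s: 9.42
eef_pos: [0.49, 0.1881, 0.0616]
tcp_rot: [[-0.922, 0.388, -0.001], [0.388, 0.922, -0.0], [0.001, -0.001, -1.0]]
wrist_force: [-14.7, -3.9, 31.5]
grip_width: 0.558
```

```bash
python3 - <<'E'
from workcell import cams,telemetry
import cv2,numpy as np
d=cams.snapshot("wrist");np.savez("wrist5.npz",**d);cv2.imwrite("pics/wrist5.png",d["image"][:,:,::-1])
s=telemetry.read_state();R=s["tcp_rot"]
print(s["eef_pos"],s["wrist_force"],"toolF",R.T@s["wrist_force"],"toolM",R.T@s["torque"],s["time_s"])
E
python3 caps.py wrist5.npz
```

```text
[0.48997359 0.18812219 0.0616516 ] [-13.39120377  -4.43373874  31.63013283] toolF [ 10.64422309  -9.30851908 -31.61486467] toolM [ 1.64151573  1.8869285  -0.02146684] 9.4667
cap 1530 [228.1 262.2] [0.4746 0.1632 0.0678] tool [ 0.0045 -0.0289 -0.0062]
cap 1532 [336.8 262.5] [0.4969 0.2158 0.0679] tool [ 0.0044  0.0282 -0.0063]
finger -1 2785 [-0.0137 -0.0456 -0.03  ] [ 0.0145 -0.      0.01  ]
tip [-0.007  -0.0432  0.006 ] [ 0.0139 -0.      0.01  ]
finger 1 2726 [-0.0144  0.0005 -0.03  ] [0.0147 0.0564 0.01  ]
tip [-0.0092  0.0005  0.0061] [0.014  0.0564 0.01  ]
```

View pics/wrist5.png

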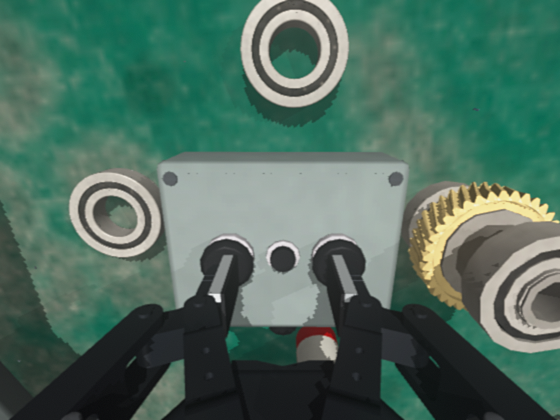

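Both caps sit equally low and the small button is free. I'll hold for about 5 s, checking again in the middle.

{"op": "move_arm", "data": {
  "steps": "-0.12 0 0 0 0;-0.12 0 0 0 0;-0.12 0 0 0 0;-0.12 0 0 0 0;-0.12 0 0 0 0;-0.12 0 0 0 0;-0.12 0 0 0 0;-0.12 0 0 0 0;-0.12 0 0 0 0;-0.12 0 0 0 0;-0.12 0 0 0 0;-0.12 0 0 0 0;-0.12 0 0 0 0;-0.12 0 0 0 0;-0.12 0 0 0 0;-0.12 0 0 0 0;-0.12 0 0 0 0;-0.12 0 0 0 0;-0.12 0 0 0 0;-0.12 0 0 0 0"
}}

```text
time_s: 11.13
eef_pos: [0.49, 0.1882, 0.0616]
tcp_rot: [[-0.922, 0.388, -0.001], [0.388, 0.922, -0.0], [0.001, -0.001, -1.0]]
wrist_force: [-13.2, -5.2, 31.3]
grip_width: 0.559
```

Run:
```python
import numpy as np
from h import world
for f in("wrist4","wrist5"):
    d=dict(np.load(f+".npz"));W=world(d);im=d["image"].astype(int)
    for c in((.4778,.1597),(.5016,.2159)):
        m=(np.hypot(W[...,0]-c[0],W[...,1]-c[1])<.012)&(W[...,2]>.055)&(W[...,2]<.085)&(im.max(2)<70)
        z=W[...,2][m];print(f,c,m.sum(),np.percentile(z,[10,50,75,90]).round(4))
    m=(np.hypot(W[...,0]-.4897,W[...,1]-.1878)<.006);print("small",np.nanpercentile(W[...,2][m],[50,90]).round(4))
```

```text
wrist4 (0.4778, 0.1597) 931 [0.0727 0.0736 0.074  0.0744]
wrist4 (0.5016, 0.2159) 939 [0.0727 0.0736 0.0741 0.0745]
small [0.0574 0.0581]
wrist5 (0.4778, 0.1597) 1022 [0.0646 0.0658 0.0754 0.0812]
wrist5 (0.5016, 0.2159) 1016 [0.0647 0.0659 0.0755 0.0815]
small [0.0572 0.058 ]
```

Both caps went down by about 8 mm, from 0.0736 to 0.0658, and the small button hasn't moved. I'll keep holding.

{"op": "move_arm", "data": {
  "steps": "-0.12 0 0 0 0;-0.12 0 0 0 0;-0.12 0 0 0 0;-0.12 0 0 0 0;-0.12 0 0 0 0;-0.12 0 0 0 0;-0.12 0 0 0 0;-0.12 0 0 0 0;-0.12 0 0 0 0;-0.12 0 0 0 0;-0.12 0 0 0 0;-0.12 0 0 0 0;-0.12 0 0 0 0;-0.12 0 0 0 0;-0.12 0 0 0 0;-0.12 0 0 0 0;-0.12 0 0 0 0;-0.12 0 0 0 0;-0.12 0 0 0 0;-0.12 0 0 0 0"
}}

```text
time_s: 12.8
eef_pos: [0.49, 0.1881, 0.0616]
tcp_rot: [[-0.922, 0.388, -0.001], [0.388, 0.922, -0.0], [0.001, -0.001, -1.0]]
wrist_force: [-13.2, -4.6, 31.0]
grip_width: 0.563
```

{"op": "move_arm", "data": {
  "steps": "-0.12 0 0 0 0;-0.12 0 0 0 0;-0.12 0 0 0 0;-0.12 0 0 0 0;-0.12 0 0 0 0;-0.12 0 0 0 0;-0.12 0 0 0 0;-0.12 0 0 0 0;-0.12 0 0 0 0;-0.12 0 0 0 0;-0.12 0 0 0 0;-0.12 0 0 0 0;-0.12 0 0 0 0;-0.12 0 0 0 0;-0.12 0 0 0 0"
}}

```text
time_s: 14.05
eef_pos: [0.4899, 0.1882, 0.0616]
tcp_rot: [[-0.922, 0.388, -0.001], [0.388, 0.922, -0.0], [0.001, -0.001, -1.0]]
wrist_force: [-13.3, -4.8, 32.0]
grip_width: 0.559
```

{"op": "move_arm", "data": {
  "steps": "-0.12 0 0 0.004 0;-0.12 0 0 0.004 0;-0.12 0 0 0.004 0;-0.12 0 0 0.008 0;-0.12 0 0 0.015 0;-0.12 0 0 0.02 0;-0.12 0 0 0.03 0;-0.12 0 0 0.03 0;-0.12 0 0 0.03 0;-0.12 0 0 0.02 0;-0.12 0 0 0 0;-0.12 0 0 0 0;-0.12 0 0 0 0"
}}

```text
time_s: 15.13
eef_pos: [0.4895, 0.188, 0.2214]
tcp_rot: [[-0.922, 0.388, -0.001], [0.388, 0.922, -0.0], [0.001, -0.001, -1.0]]
wrist_force: [-0.6, -0.2, -0.2]
grip_width: 0.557
```

```bash
python3 hood.py 6
python3 - <<'E'
from workcell import cams,telemetry
import cv2,numpy as np
d=cams.snapshot("wrist");np.savez("wrist6.npz",**d);cv2.imwrite("pics/wrist6.png",d["image"][:,:,::-1])
s=telemetry.read_state();print(s["eef_pos"],s["wrist_force"],s["joint_velocities"].round(2),s["time_s"])
E
python3 caps.py wrist6.npz
```

```text
((535.9909057617188, -254.5154571533203), (101.44146728515625, 125.42369079589844), 89.25227355957031) -0.30563961869257683 -0.20346838064145212
[0.48882174 0.18770973 0.22024634] [ 0.16903039  0.06256954 -0.23193522] [-0.04  0.32  0.07 -0.03  0.1  -0.01] 15.2333
cap 550 [253.5 192.3] [0.4778 0.1598 0.0733] tool [-0.0011 -0.0297  0.147 ]
cap 550 [312.9 192.3] [0.5016 0.216  0.0733] tool [-0.0011  0.0313  0.1469]
finger -1 916 [-0.0127 -0.0378 -0.03  ] [ 0.0104 -0.0238 -0.0037]
tip [-0.009  -0.0275 -0.0076] [ 0.0089 -0.024  -0.0037]
finger 1 919 [-0.0127  0.0234 -0.03  ] [ 0.0104  0.0375 -0.0039]
tip [-0.0095  0.0236 -0.0078] [ 0.009   0.0275 -0.0039]
```

View pics/wrist6.png

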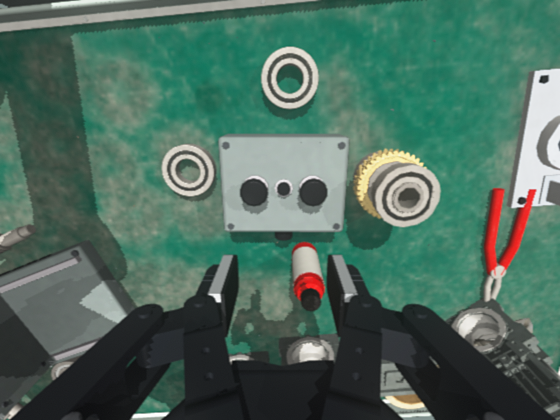

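The wrist view shows both caps back up (z 0.0733) at (254,192) and (313,192). The loose parts haven't moved and the arm is clear. Handing in.

```bash
python3 -c "
from workcell import sign_off
print(sign_off())"
```

```text
the job is handed in; nothing more can be done
None
```

The job is handed in. The guard was pushed home first, then both mushroom buttons were pressed together, held and let go. The system gave no verdict, so this rests on my own checks.

- **Guard:** I pushed it along -y with closed fingers until it met the hard stop, at about 37 N. The hood centre read y = -0.254, over the wheel, and it was still within 1 mm of that in the last check.
- **Buttons:** I pressed both with one fingertip on each and held them for about 4.6 s at a steady 31 N or so. In the wrist camera both caps went down about 8 mm. The small button's height did not change.
- **Last checks:** Both caps were back up at 73.3 mm. The arm was about 15 cm above the box with no force on the wrist. The loose parts in the wrist view looked unmoved; I compared them by eye and did not measure them. Total time was about 15 s of the 64 s allowed.
- **Disagreements:** The top and scene cameras differed by up to 5 mm. I used the wrist camera for the final alignment, and it matched the top camera. No check failed.

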